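Line up the bearings for the stepped shaft

TASK

A stepped shaft stands clamped upright in the fixture at one end of the aluminium strip. Line up the four loose ball bearings on the strip's four rubber pads in the order in which they go onto the shaft: the largest on the pad next to the shaft fixture, then one after another by size to the smallest on the pad farthest from it, each lying flat in the middle of its own pad. Set the bearings down; do not let them fall or throw them.

Things in the scene. Friction and masses are not known exactly. Their poses are not given: they have to be found in the camera images.
- bearing_62: the largest of the four loose ball bearings: a bright steel ring with a black seal, lying flat on the bench; outer diameter 62 mm, width (height as it lies) 25.4 mm, bore 25 mm, about 0.35 kg. Origin: centre of its underside; z is its axis, pointing up
- bearing_52: the second largest of the four loose ball bearings: a bright steel ring with a black seal, lying flat on the bench; outer diameter 52 mm, width (height as it lies) 22.2 mm, bore 20 mm, about 0.23 kg. Origin: centre of its underside; z is its axis, pointing up
- bearing_42: the third largest of the four loose ball bearings: a bright steel ring with a black seal, lying flat on the bench; outer diameter 42 mm, width (height as it lies) 19 mm, bore 15 mm, about 0.13 kg. Origin: centre of its underside; z is its axis, pointing up
- bearing_32: the smallest of the four loose ball bearings: a bright steel ring with a black seal, lying flat on the bench; outer diameter 32 mm, width (height as it lies) 15.9 mm, bore 12 mm, about 0.06 kg. Origin: centre of its underside; z is its axis, pointing up
- pad_1: round black rubber pad, 76 mm across, one of four equal ones in a straight row, 85 mm from centre to centre, on a flat aluminium strip (84 by 360 mm, 10 mm thick, fixed to the bench). This one is number 1 of 4 counted from the strip's -y end (which end the fixture stands at varies). Origin: centre of its top face, 13 mm above the bench; y runs along the row, x across it
- pad_2: round black rubber pad, 76 mm across, one of four equal ones in a straight row, 85 mm from centre to centre, on a flat aluminium strip (84 by 360 mm, 10 mm thick, fixed to the bench). This one is number 2 of 4 counted from the strip's -y end (which end the fixture stands at varies). Origin: centre of its top face, 13 mm above the bench; y runs along the row, x across it
- pad_3: round black rubber pad, 76 mm across, one of four equal ones in a straight row, 85 mm from centre to centre, on a flat aluminium strip (84 by 360 mm, 10 mm thick, fixed to the bench). This one is number 3 of 4 counted from the strip's -y end (which end the fixture stands at varies). Origin: centre of its top face, 13 mm above the bench; y runs along the row, x across it
- pad_4: round black rubber pad, 76 mm across, one of four equal ones in a straight row, 85 mm from centre to centre, on a flat aluminium strip (84 by 360 mm, 10 mm thick, fixed to the bench). This one is number 4 of 4 counted from the strip's -y end (which end the fixture stands at varies). Origin: centre of its top face, 13 mm above the bench; y runs along the row, x across it
- shaft_fixture: fixed fixture in line with the row, its centre about 125 mm beyond that of an end pad: steel base 100 by 90 mm, split aluminium clamp block, bare stepped steel shaft upright in it (25, 20, 15, 12 mm, thickest lowest), 144 mm tall in all. At the row's other end a blue bin, 50 mm tall; loose tools among the bearings are lower. Origin: centre of the base's underside
Not all that is in view belongs to the job. What is shaped like the bearing_52 but blue is not meant. What is shaped like the bearing_32 but green is not meant.

How it is judged:
At the end, for the whole second after the job is handed in: From the pad next to the shaft fixture outward lie the 62, 52, 42 and 32 mm bearings, each at rest and flat on its pad (within 0.1 rad, its underside on the pad to 4 mm) with its centre within 12 mm of the pad's centre (((horizontal distance between shaft_fixture and pad_1 below 0.2 m and horizontal distance between bearing_62 and pad_1 below 0.012 m and z of bearing_62 in the frame of pad_1 between -0.003 and 0.004 m and angle between the z axis of bearing_62 and the z axis of pad_1, either way round below 0.1 rad and linear speed of each of bearing_62, bearing_52, bearing_42, bearing_32 below 0.02 m/s and horizontal distance between bearing_52 and pad_2 below 0.012 m and z of bearing_52 in the frame of pad_2 between -0.003 and 0.004 m and angle between the z axis of bearing_52 and the z axis of pad_2, either way round below 0.1 rad and horizontal distance between bearing_42 and pad_3 below 0.012 m and z of bearing_42 in the frame of pad_3 between -0.003 and 0.004 m and angle between the z axis of bearing_42 and the z axis of pad_3, either way round below 0.1 rad and horizontal distance between bearing_32 and pad_4 below 0.012 m and z of bearing_32 in the frame of pad_4 between -0.003 and 0.004 m and angle between the z axis of bearing_32 and the z axis of pad_4, either way round below 0.1 rad) or (horizontal distance between shaft_fixture and pad_4 below 0.2 m and horizontal distance between bearing_62 and pad_4 below 0.012 m and z of bearing_62 in the frame of pad_4 between -0.003 and 0.004 m and angle between the z axis of bearing_62 and the z axis of pad_4, either way round below 0.1 rad and linear speed of each of bearing_62, bearing_52, bearing_42, bearing_32 below 0.02 m/s and horizontal distance between bearing_52 and pad_3 below 0.012 m and z of bearing_52 in the frame of pad_3 between -0.003 and 0.004 m and angle between the z axis of bearing_52 and the z axis of pad_3, either way round below 0.1 rad and horizontal distance between bearing_42 and pad_2 below 0.012 m and z of bearing_42 in the frame of pad_2 between -0.003 and 0.004 m and angle between the z axis of bearing_42 and the z axis of pad_2, either way round below 0.1 rad and horizontal distance between bearing_32 and pad_1 below 0.012 m and z of bearing_32 in the frame of pad_1 between -0.003 and 0.004 m and angle between the z axis of bearing_32 and the z axis of pad_1, either way round below 0.1 rad))); the robot touches nothing.
It fails at once if the 62 mm bearing is let fall or thrown: it moves faster than 0.6 m/s (a drop of about 18 mm) while the fingers do not touch it (linear speed of bearing_62 above 0.6 m/s and not (contact force between the fingers and bearing_62 above 0.02 N)).
It fails at once if the 52 mm bearing is let fall or thrown: it moves faster than 0.6 m/s (a drop of about 18 mm) while the fingers do not touch it (linear speed of bearing_52 above 0.6 m/s and not (contact force between the fingers and bearing_52 above 0.02 N)).
It fails at once if the 42 mm bearing is let fall or thrown: it moves faster than 0.6 m/s (a drop of about 18 mm) while the fingers do not touch it (linear speed of bearing_42 above 0.6 m/s and not (contact force between the fingers and bearing_42 above 0.02 N)).
It fails at once if the 32 mm bearing is let fall or thrown: it moves faster than 0.6 m/s (a drop of about 18 mm) while the fingers do not touch it (linear speed of bearing_32 above 0.6 m/s and not (contact force between the fingers and bearing_32 above 0.02 N)).
It also fails if it takes over 109 s, if anything falls off the work surface, if the arm or the gripper's body presses on something with over 40 N, if the wrist force passes 120 N, or if a joint passes its speed limit or range.

ROBOT

A 6-joint arm with a two-finger parallel gripper is mounted at the origin on the work surface. World frame = base frame: x ahead of the robot, y to its left, z up, the work surface at z = 0. Lengths are in m, angles in rad, forces in N, time in s.
With the tool pointing down it reaches from about 0.425 to 0.95 m from the base axis. Payload 3.5 kg.
Tool frame: the origin (TCP) lies midway between the tips of the shut fingers; the grasp point (between the pads) lies ctrl.hold_point_z behind it (ctrl.hold_point_z is the distance from the TCP to the grasp point, in m); z points along the fingers, x is the direction in which the jaws open and shut, and the axes are right-handed (so a half turn about z gives the same grasp; the last joint's range is limited). The gripper opens to 85 mm and grips with 20 to 120 N. Pads are 22 mm wide; open, the fingers measure 114 mm over their backs; the gripper's body (76 mm by 85 mm) begins 54 mm behind the grasp point. The pads swing forward as they close: fully open they stand 13 mm farther back than shut.
Start: joints at [-1.316, 0.286, 1.577, -0, 1.279, -0.15], TCP at [0.266, -0.62, 0.231] pointing down, gripper open.
Joint ranges: [-2.77, 2.77], [-0.9, 2.22], [0.21, 2.48], [-1.53, 4.67], [0.24, 2.81], [-2.84, 2.84]. Speed limits (rad/s): [2.79, 2.79, 3.14, 3.14, 3.14, 3.14].

INTERFACE

Orientations are given as a unit quaternion [x, y, z, w].
In Python, from plant import ctrl gives the robot as it stands.
- The arm moves only by the tool step_arm, never from a script. Its arguments are lists of equal length, an entry for each row: "gripper": the gripper's target within -1 to 1 (shut at 1, half-way at 0, fully open at -1); "linear": the shift along the tool's x, y, z in m, a list of three; "delta_rot": the turn, a rotation vector about the tool's x, y, z in degrees, a list of three. A call has 1 to 20 rows; each row is the pose to reach, as a shift and turn from the pose commanded when the call began, along the tool's axes at that moment; what a row does not reach only later rows make up. A row lasts 1/8 s, in which the tool goes at most 62.5 mm and 10.7 degrees, less where a joint would pass 70% of its speed; a pose out of reach is approached as far as the arm can. A call with a gripper value outside its range is refused whole. The fingers move at their own pace and stop on an object; "grip_force" is the grip in N (left out, the last holds). Time passes only in rows, so rows that repeat a pose let the fingers close. It gives the time, the measured TCP pose, the force and the opening at its end, in the units of the state.
- ctrl.get_state(): the state, without advancing time (a new reading comes with each control period).
- ctrl.read_camera(name): name is "scene" or "top"; returns a dict with "frame" (420x560x3 uint8, red, green, blue), "fx", "fy", "cx", "cy" (pixels), "k1" (the pictures are not rectified: a ray, as slopes to the right and down, at radius r is drawn at 1 + k1 r^2 times it, then the intrinsics apply), "view" (4x4, takes a point from world to camera coordinates). Camera axes: x right, y down, z forward; pixel columns grow to the right and rows downward; lengths in m; the calibration is good to about 2 mm. A picture is of the moment at which its call begins. There is no depth.
- ctrl.sign_off(): hands the job in, once; it reports no verdict.
The state is a dict: "time": time; "qpos": joint angles; "dq": joint speeds; "joint_efforts": joint torques, N m; "eef_pos": TCP position; "tcp_rot": TCP orientation; "contact_force": force on the tool from outside, world axes, zero at the start; "wrist_torque": the same for the moment, N m; "opening": opening from 0.0 (shut) to 1.0 (fully open).
Only numpy, scipy, OpenCV 4.12 (cv2) and the standard library are available. Lean on these libraries where they do the work, as an engineer would, in place of code of your own. Each camera call takes 0.05 s, during which the arm holds its last target. There are 200 camera calls.

## Working session

There is one attempt and no reset: what is moved stays moved. The work goes in short steps, Python scripts to look and compute and a tool call to move; the robot and the scene stay as the last step left them, time stands still between calls to the robot, and variables do not carry over. Pictures are saved under pics/ and viewed, on a budget of 14 in all, crops included, one or two more only if the job needs it, and the job is handed in when it is done.

Besides the shell and the picture viewer there is one more tool, called after "Emit:" in YAML: its name, and indented under it one key for each argument. step_arm: Moves the arm, as the interface text tells. Its arguments: {"type":"object","properties":{"gripper":{"type":"array"},"linear":{"type":"array"},"delta_rot":{"type":"array"},"grip_force":{"type":"number"}},"required":["gripper","linear","delta_rot"]}

```bash
mkdir -p pics
python3 - <<'E'
from plant import ctrl
import cv2
print(ctrl.get_state(), ctrl.hold_point_z)
for n in("top","scene"):
    d=ctrl.read_camera(n); cv2.imwrite(f"pics/{n}0.png",d["frame"][:,:,::-1])
    print(n,{k:(v.tolist() if hasattr(v,'tolist') else v) for k,v in d.items() if k!="frame"})
E
```

```text
{'time': 0.0, 'qpos': array([-1.31599889e+00,  2.87198838e-01,  1.57822586e+00, -1.64448527e-05,
        1.27858306e+00, -1.50002914e-01]), 'dq': array([ 0.00040999, -0.00118671,  0.00010441,  0.00011   ,  0.00038553,
       -0.0005373 ]), 'joint_efforts': array([ 4.12366635e-04, -4.05973113e+01, -2.92626661e+01, -1.34587840e-04,
        5.85052432e-03, -1.32680708e-05]), 'eef_pos': array([ 0.26568855, -0.61977756,  0.22989861]), 'tcp_rot': array([ 8.34816624e-01, -5.50526790e-01, -9.02681622e-04, -8.02125966e-04]), 'contact_force': array([-0.27478203, -0.7605297 ,  0.32158509]), 'wrist_torque': array([-0.04347246,  0.00157719, -0.00158187]), 'opening': 1.0008594706934781} 0.0187
top {'fx': 496.9604704019913, 'fy': 496.9604704019913, 'cx': 271.38508104447504, 'cy': 211.78764204420537, 'k1': -0.08683569783134562, 'view': [[-0.007793424475362917, -0.9999003513466937, 0.011770722650067468, -0.008432309379446511], [-0.9862263177304925, 0.005740930513622888, -0.1653018207177134, 0.5196872382839425], [0.1652177737130607, -0.012896863711606405, -0.9861727831144517, 1.090669990346024], [0.0, 0.0, 0.0, 1.0]]}
scene {'fx': 498.17527241033577, 'fy': 498.17527241033577, 'cx': 279.44079666482435, 'cy': 203.62300998469334, 'k1': -0.15698850794245192, 'view': [[-0.521480351801132, 0.8532289326963817, 0.007657094433359413, 0.2893752413988511], [0.6677639892545894, 0.4136806453667444, -0.618837279342276, -0.3220945207340946], [-0.531177463132769, -0.3175983502141463, -0.7854818843239406, 1.5145944484749587], [0.0, 0.0, 0.0, 1.0]]}
```

View pics/top0.png

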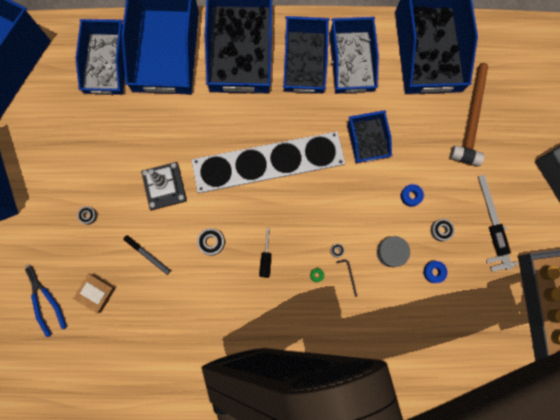

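View pics/scene0.png

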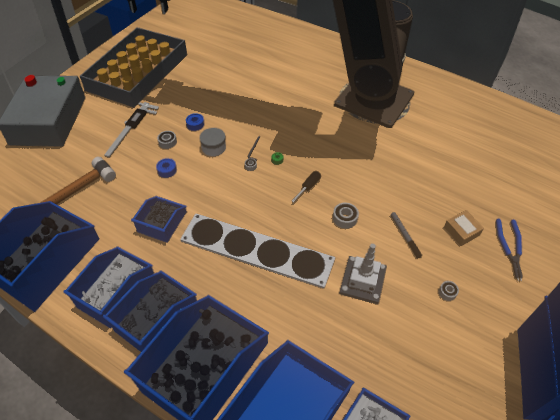

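Top image: steel rings that could be meant are at (211,242), (443,230), (87,215) and (338,250). Blue ones at (413,195) and (436,271) and the green one at (317,274) are decoys; the grey disc at (394,251) isn't a bearing. Pads are at (216,171), (251,164), (286,158) and (321,151), with the fixture at (163,185), the +y end. Next I'll rectify crops to metric scale and check sizes.

```bash
cat > h.py <<'E'
import numpy as np, cv2
from plant import ctrl
def K(d): return np.array([[d["fx"],0,d["cx"]],[0,d["fy"],d["cy"]],[0,0,1]]),np.array([d["k1"],0,0,0,0.])
def proj(d,P):
    V=np.array(d["view"]);k,D=K(d)
    return cv2.projectPoints(np.asarray(P,float).reshape(-1,3),cv2.Rodrigues(V[:3,:3])[0],V[:3,3],k,D)[0].reshape(-1,2)
def back(d,uv,z):
    V=np.array(d["view"]);k,D=K(d)
    n=cv2.undistortPointsIter(np.array(uv,float).reshape(-1,1,2),k,D,None,None,(3,50,1e-9)).reshape(-1,2)
    r=np.c_[n,np.ones(len(n))]@V[:3,:3]; c=-V[:3,:3].T@V[:3,3]
    return (c+r*((z-c[2])/r[:,2])[:,None])[:,:2]
def ortho(d,c,z,half=.06,mm=.4):   # up=+x, left=+y
    n=int(2*half*1000/mm); g=(np.arange(n)-n/2+.5)*mm/1000
    X,Y=np.meshgrid(c[0]-g,c[1]-g,indexing="ij")
    m=proj(d,np.c_[X.ravel(),Y.ravel(),np.full(X.size,z)]).reshape(n,n,2).astype(np.float32)
    return cv2.remap(d["frame"],m[...,0],m[...,1],cv2.INTER_CUBIC)
E
python3 - <<'E'
from h import *
rows=[]
S=[(dict(a=(211,242)),.0254),(dict(a=(443,230)),.0222),(dict(a=(87,215)),.019),(dict(a=(338,250)),.0159)]
t=ctrl.read_camera("top");s=ctrl.read_camera("scene")
for dd,z in S:
    c=back(t,dd['a'],z)[0]; print(np.round(c,4))
    col=[]
    for d in(t,s):
        o=ortho(d,c,z,.04,.4)
        col.append(o)
    rows.append(np.vstack(col))
    # dark pixels size
im=np.hstack(rows); 
for i in range(0,im.shape[1],50): cv2.line(im,(i,0),(i,im.shape[0]),(255,0,0),1)
for i in range(0,im.shape[0],50): cv2.line(im,(0,i),(im.shape[1],i),(255,0,0),1)
cv2.imwrite("pics/crop.png",im[:,:,::-1])
p=back(t,[(216,171),(251,164),(286,158),(321,151)],.013);print(p)
rows=[]
for d in (t,s):
    for c in(p[0],p[3]): rows.append(ortho(d,c,.013,.05,.4))
cv2.imwrite("pics/pads.png",np.vstack([np.hstack(rows[:2]),np.hstack(rows[2:])])[:,:,::-1])
E
```

```text
[0.4531 0.127 ]
[ 0.4775 -0.4144]
[0.5186 0.4206]
[ 0.4336 -0.1659]
[[ 0.6237688   0.11852998]
 [ 0.64044773  0.03531375]
 [ 0.65485829 -0.04832418]
 [ 0.67198058 -0.13265254]]
```

View pics/crop.png

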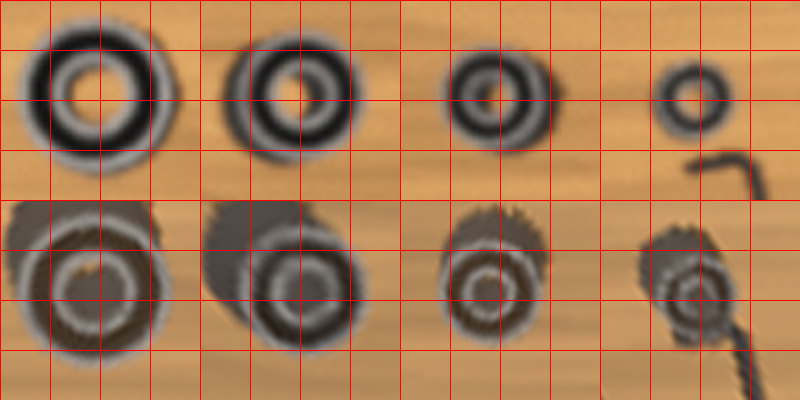

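View pics/pads.png

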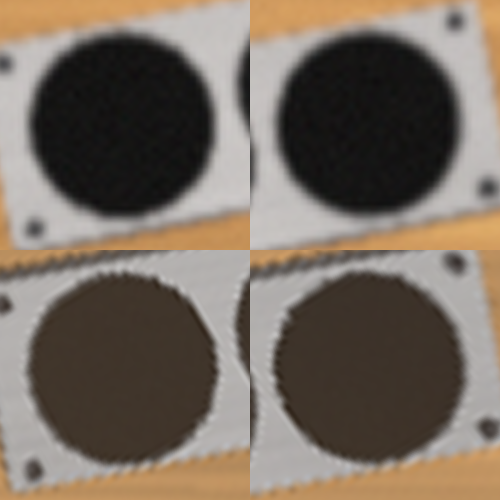

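Rectified crops (0.4 mm/px) show outer diameters of about 62, 52, 42 and 32 mm for the four steel rings, left to right. All have black seals, so the choice is confirmed. Both cameras agree to about 2 mm on the bearing and pad centres. I'll start with bearing_52.

```bash
cat > go.py <<'E'
import sys
from plant import ctrl
import numpy as np
from scipy.spatial.transform import Rotation as R
T=dict(b52=(.480,-.4164,-90),b32=(.4352,-.1640,-90),b62=(.4561,.1293,11),b42=(.5206,.4246,11),
 A=(.6255,.1197,11),B=(.6417,.0363,11),C=(.6578,-.0471,11),D=(.674,-.1305,11))
s=ctrl.get_state(); r=R.from_quat(s["tcp_rot"]); M=r.as_matrix()
x,y,h=T[sys.argv[1]]; z=float(sys.argv[2])
a=np.radians(h); x_=np.array([np.cos(a),np.sin(a),0]); z_=np.array([0,0,-1.])
G=np.c_[x_,np.cross(z_,x_),z_]
print("t",s["time"],"eef",s["eef_pos"].round(4),"open",round(s["opening"],3))
print("lin mm",(M.T@(np.array([x,y,z])-s["eef_pos"])*1000).round(1),"rot deg",np.degrees(R.from_matrix(M.T@G).as_rotvec()).round(2))
E
python3 go.py b52 .15
```

```text
t 0.2 eef [ 0.2658 -0.62    0.2305] open 0.999
lin mm [-102.7 -277.1   80.7] rot deg [ 0.    0.09 23.19]
```

Emit:
step_arm:
  gripper: [-1, -1, -1, -1, -1, -1, -1, -1, -1, -1]
  linear:
    - [-15, -40, 10]
    - [-0.035, -0.095, 0.025]
    - [-0.055, -0.145, 0.04]
    - [-0.075, -0.2, 0.06]
    - [-0.095, -0.25, 0.075]
    - [-0.103, -0.277, 0.08]
    - [-0.103, -0.277, 0.08]
    - [-0.103, -0.277, 0.08]
    - [-0.103, -0.277, 0.08]
    - [-0.103, -0.277, 0.08]
  delta_rot:
    - [0, 0, 4]
    - [0, 0, 8]
    - [0, 0, 12]
    - [0, 0, 16]
    - [0, 0, 20]
    - [0, 0, 23.2]
    - [0, 0, 23.2]
    - [0, 0, 23.2]
    - [0, 0, 23.2]
    - [0, 0, 23.2]

```text
time: 1.45
eef_pos: [0.4793, -0.4176, 0.1517]
tcp_rot: [-0.707, 0.708, -0.0, -0.0]
contact_force: [0.3, -0.7, -0.1]
opening: 1.0
```

The first row was a slip: I entered it in mm. The per-row cap limited it and the arm reached the right pose. From here on every entry is in metres.

Emit:
step_arm:
  gripper: [-1, -1, -1, -1, -1, -1, -1, -1, 1, 1, 1, 1, 1, 1, 1, 1]
  linear:
    - [-0.001, -0.001, 0.03]
    - [-0.001, -0.001, 0.06]
    - [-0.001, -0.001, 0.09]
    - [-0.001, -0.001, 0.115]
    - [-0.001, -0.001, 0.135]
    - [-0.001, -0.001, 0.145]
    - [-0.001, -0.001, 0.15]
    - [-0.001, -0.001, 0.15]
    - [-0.001, -0.001, 0.15]
    - [-0.001, -0.001, 0.15]
    - [-0.001, -0.001, 0.15]
    - [-0.001, -0.001, 0.15]
    - [-0.001, -0.001, 0.15]
    - [-0.001, -0.001, 0.15]
    - [-0.001, -0.001, 0.15]
    - [-0.001, -0.001, 0.15]
  delta_rot:
    - [0, 0, 0]
    - [0, 0, 0]
    - [0, 0, 0]
    - [0, 0, 0]
    - [0, 0, 0]
    - [0, 0, 0]
    - [0, 0, 0]
    - [0, 0, 0]
    - [0, 0, 0]
    - [0, 0, 0]
    - [0, 0, 0]
    - [0, 0, 0]
    - [0, 0, 0]
    - [0, 0, 0]
    - [0, 0, 0]
    - [0, 0, 0]
  grip_force: 50

```text
time: 3.45
eef_pos: [0.4817, -0.4167, 0.0029]
tcp_rot: [-0.707, 0.707, -0.001, -0.0]
contact_force: [0.4, -0.3, 5.3]
opening: 0.589
```

Emit:
step_arm:
  gripper: [1, 1, 1, 1, 1, 1, 1]
  linear:
    - [0, 0, -0.005]
    - [0, 0, -0.015]
    - [0, 0, -0.03]
    - [0, 0, -0.055]
    - [0, 0, -0.09]
    - [0, 0, -0.1]
    - [0, 0, -0.1]
  delta_rot:
    - [0, 0, 0]
    - [0, 0, 0]
    - [0, 0, 0]
    - [0, 0, 0]
    - [0, 0, 0]
    - [0, 0, 0]
    - [0, 0, 0]

```text
time: 4.32
eef_pos: [0.4812, -0.4159, 0.1022]
tcp_rot: [-0.707, 0.707, -0.001, -0.0]
contact_force: [-0.0, 0.5, -3.3]
opening: 0.585
```

```bash
python3 go.py B .10
python3 - <<'E'
from h import *
s=ctrl.get_state();print(s["contact_force"])
p=s["eef_pos"]; a=[]
for n in("top","scene"):
    d=ctrl.read_camera(n); u=proj(d,p)[0].astype(int);print(n,u)
    u=np.clip(u,70,[490,350]); a.append(cv2.resize(d["frame"][u[1]-70:u[1]+70,u[0]-70:u[0]+70],(390,390),interpolation=cv2.INTER_CUBIC))
cv2.imwrite("pics/g52.png",np.hstack(a)[:,:,::-1])
E
```

```text
t 4.325 eef [ 0.4812 -0.4159  0.1022] open 0.585
lin mm [-452.2 -160.5    1.8] rot deg [ 2.0000e-02 -1.1000e-01 -1.0101e+02]
[-0.02332532  0.47719582 -3.28655843]
top [456 223]
scene [161 115]
```

View pics/g52.png

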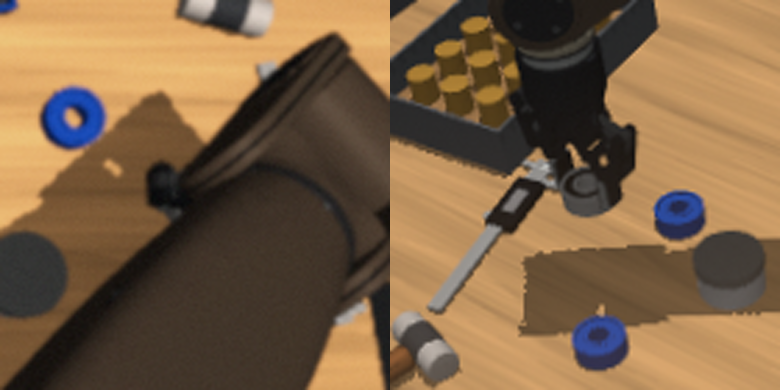

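Bearing_52 is held level between the fingers (scene crop at about (590,190)). Moving on to pad B.

Emit:
step_arm:
  gripper: [1, 1, 1, 1, 1, 1, 1, 1, 1, 1, 1, 1, 1, 1, 1, 1]
  linear:
    - [-0.015, -0.005, 0]
    - [-0.045, -0.016, 0]
    - [-0.085, -0.03, 0]
    - [-0.125, -0.044, 0]
    - [-0.165, -0.059, 0]
    - [-0.205, -0.073, 0]
    - [-0.245, -0.087, 0]
    - [-0.285, -0.101, 0]
    - [-0.325, -0.115, 0]
    - [-0.365, -0.13, 0]
    - [-0.405, -0.144, 0]
    - [-0.435, -0.154, 0]
    - [-0.4475, -0.159, 0]
    - [-0.452, -0.1605, 0.002]
    - [-0.452, -0.1605, 0.002]
    - [-0.452, -0.1605, 0.002]
  delta_rot:
    - [0, 0, -4]
    - [0, 0, -12]
    - [0, 0, -20]
    - [0, 0, -28]
    - [0, 0, -36]
    - [0, 0, -44]
    - [0, 0, -52]
    - [0, 0, -60]
    - [0, 0, -68]
    - [0, 0, -76]
    - [0, 0, -84]
    - [0, 0, -92]
    - [0, 0, -98]
    - [0, 0, -101]
    - [0, 0, -101]
    - [0, 0, -101]

```text
time: 6.42
eef_pos: [0.6407, 0.0361, 0.0981]
tcp_rot: [0.995, 0.095, -0.001, -0.0]
contact_force: [-0.1, -0.9, -2.5]
opening: 0.592
```

```bash
python3 go.py B .0165
```

```text
t 6.425 eef [0.6407 0.0361 0.0981] open 0.592
lin mm [ 1.2  0.  81.6] rot deg [-0.03  0.12 -0.07]
```

Emit:
step_arm:
  gripper: [1, 1, 1, 1, 1, 1, 1, 1, 1, 1]
  linear:
    - [0.001, 0, 0.015]
    - [0.001, 0, 0.035]
    - [0.001, 0, 0.055]
    - [0.001, 0, 0.065]
    - [0.001, 0, 0.072]
    - [0.001, 0, 0.076]
    - [0.001, 0, 0.079]
    - [0.001, 0, 0.081]
    - [0.001, 0, 0.0815]
    - [0.001, 0, 0.0815]
  delta_rot:
    - [0, 0, 0]
    - [0, 0, 0]
    - [0, 0, 0]
    - [0, 0, 0]
    - [0, 0, 0]
    - [0, 0, 0]
    - [0, 0, 0]
    - [0, 0, 0]
    - [0, 0, 0]
    - [0, 0, 0]

```text
time: 7.68
eef_pos: [0.6426, 0.0365, 0.0181]
tcp_rot: [0.995, 0.096, 0.0, 0.0]
contact_force: [-0.1, -1.0, -2.1]
opening: 0.587
```

Emit:
step_arm:
  gripper: [1, 1, 1, 1]
  linear:
    - [0, 0, 0.001]
    - [0, 0, 0.002]
    - [0, 0, 0.002]
    - [0, 0, 0.002]
  delta_rot:
    - [0, 0, 0]
    - [0, 0, 0]
    - [0, 0, 0]
    - [0, 0, 0]

```text
time: 8.18
eef_pos: [0.6425, 0.0365, 0.016]
tcp_rot: [0.995, 0.096, 0.0, 0.0]
contact_force: [-0.2, 1.0, -1.8]
opening: 0.589
```

Emit:
step_arm:
  gripper: [1, 1, 1, -1, -1, -1, -1, -1, -1, -1]
  linear:
    - [0, 0, 0.001]
    - [0, 0, 0.001]
    - [0, 0, 0.001]
    - [0, 0, 0.001]
    - [0, 0, 0.001]
    - [0, 0, 0.001]
    - [0, 0, -0.01]
    - [0, 0, -0.04]
    - [0, 0, -0.09]
    - [0, 0, -0.11]
  delta_rot:
    - [0, 0, 0]
    - [0, 0, 0]
    - [0, 0, 0]
    - [0, 0, 0]
    - [0, 0, 0]
    - [0, 0, 0]
    - [0, 0, 0]
    - [0, 0, 0]
    - [0, 0, 0]
    - [0, 0, 0]

```text
time: 9.43
eef_pos: [0.6447, 0.0363, 0.1305]
tcp_rot: [0.995, 0.096, 0.003, 0.001]
contact_force: [-0.6, -0.8, 0.0]
opening: 1.0
```

```bash
python3 go.py b32 .12
```

```text
t 9.425 eef [0.6447 0.0363 0.1305] open 1.0
lin mm [-243.9  156.7    9.1] rot deg [ -0.26  -0.39 100.99]
```

Emit:
step_arm:
  gripper: [-1, -1, -1, -1, -1, -1, -1, -1, -1, -1, -1, -1, -1]
  linear:
    - [-0.01, 0.007, 0]
    - [-0.035, 0.023, 0]
    - [-0.065, 0.042, 0]
    - [-0.095, 0.06, 0]
    - [-0.125, 0.08, 0]
    - [-0.155, 0.1, 0]
    - [-0.185, 0.12, 0]
    - [-0.215, 0.138, 0]
    - [-0.235, 0.15, 0]
    - [-0.242, 0.156, 0.005]
    - [-0.242, 0.156, 0.005]
    - [-0.242, 0.156, 0.005]
    - [-0.242, 0.156, 0.005]
  delta_rot:
    - [0, 0, 5]
    - [0, 0, 15]
    - [0, 0, 25]
    - [0, 0, 35]
    - [0, 0, 45]
    - [0, 0, 55]
    - [0, 0, 65]
    - [0, 0, 75]
    - [0, 0, 85]
    - [0, 0, 95]
    - [0, 0, 101]
    - [0, 0, 101]
    - [0, 0, 101]

```text
time: 11.05
eef_pos: [0.4346, -0.1626, 0.1207]
tcp_rot: [0.708, -0.707, -0.0, 0.0]
contact_force: [1.0, -0.2, 0.1]
opening: 1.001
```

```bash
python3 go.py b32 .002;  python3 - <<'E'
from h import *
d=ctrl.read_camera("top"); s=ctrl.read_camera("scene")
a=[ortho(d,(.6417,.0363),.0352,.05,.4),ortho(s,(.6417,.0363),.0352,.05,.4),ortho(d,(.4352,-.164),.0159,.05,.4),ortho(s,(.4352,-.164),.0159,.05,.4)]
for im in a: cv2.drawMarker(im,(125,125),(255,0,0),0,10,1)
cv2.imwrite("pics/p52.png",np.vstack([np.hstack(a[:2]),np.hstack(a[2:])])[:,:,::-1])
E
```

```text
t 11.05 eef [ 0.4346 -0.1626  0.1207] open 1.001
lin mm [  1.4  -0.6 118.7] rot deg [0.01 0.   0.09]
```

View pics/p52.png

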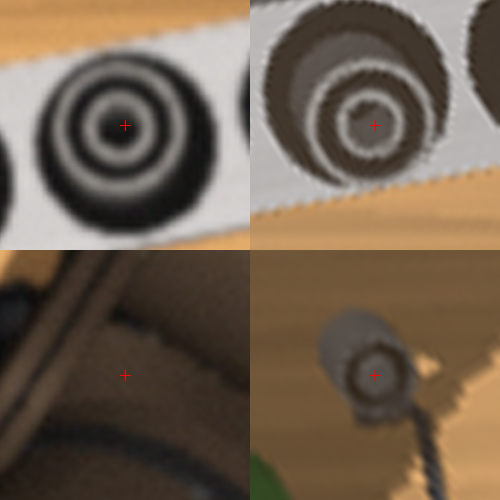

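Bearing_52 lies flat on pad B, centred to about 2 mm: bore at (120,124) in the top crop against a pad-centre marker at (125,125). Now bearing_32.

Emit:
step_arm:
  gripper: [-1, -1, -1, -1, -1, -1, -1, -1, 1, 1, 1, 1, 1, 1, 1, 1, 1]
  linear:
    - [0.001, 0, 0.03]
    - [0.001, 0, 0.06]
    - [0.001, 0, 0.09]
    - [0.001, 0, 0.105]
    - [0.001, 0, 0.114]
    - [0.001, 0, 0.118]
    - [0.001, 0, 0.118]
    - [0.001, 0, 0.118]
    - [0.001, 0, 0.118]
    - [0.001, 0, 0.118]
    - [0.001, 0, 0.118]
    - [0.001, 0, 0.118]
    - [0.001, 0, 0.118]
    - [0.001, 0, 0.118]
    - [0.001, 0, 0.118]
    - [0.001, 0, 0.118]
    - [0.001, 0, 0.118]
  delta_rot:
    - [0, 0, 0]
    - [0, 0, 0]
    - [0, 0, 0]
    - [0, 0, 0]
    - [0, 0, 0]
    - [0, 0, 0]
    - [0, 0, 0]
    - [0, 0, 0]
    - [0, 0, 0]
    - [0, 0, 0]
    - [0, 0, 0]
    - [0, 0, 0]
    - [0, 0, 0]
    - [0, 0, 0]
    - [0, 0, 0]
    - [0, 0, 0]
    - [0, 0, 0]

```text
time: 13.28
eef_pos: [0.4351, -0.1641, 0.0033]
tcp_rot: [-0.707, 0.707, -0.0, 0.0]
contact_force: [-0.6, 0.4, 5.5]
opening: 0.352
```

Emit:
step_arm:
  gripper: [1, 1, 1, 1, 1, 1, 1]
  linear:
    - [0, 0, -0.005]
    - [0, 0, -0.015]
    - [0, 0, -0.03]
    - [0, 0, -0.055]
    - [0, 0, -0.09]
    - [0, 0, -0.1]
    - [0, 0, -0.1]
  delta_rot:
    - [0, 0, 0]
    - [0, 0, 0]
    - [0, 0, 0]
    - [0, 0, 0]
    - [0, 0, 0]
    - [0, 0, 0]
    - [0, 0, 0]

```text
time: 14.15
eef_pos: [0.435, -0.164, 0.1036]
tcp_rot: [-0.707, 0.707, -0.001, 0.0]
contact_force: [-0.8, -0.1, -1.1]
opening: 0.349
```

```bash
python3 go.py D .10
```

```text
t 14.15 eef [ 0.435  -0.164   0.1036] open 0.349
lin mm [ -33.5 -239.     4. ] rot deg [-1.00e-02 -1.30e-01 -1.01e+02]
```

Emit:
step_arm:
  gripper: [1, 1, 1, 1, 1, 1, 1, 1, 1, 1, 1, 1, 1]
  linear:
    - [-0.001, -0.01, 0]
    - [-0.005, -0.035, 0]
    - [-0.009, -0.065, 0]
    - [-0.013, -0.095, 0]
    - [-0.017, -0.125, 0]
    - [-0.022, -0.155, 0]
    - [-0.026, -0.185, 0]
    - [-0.03, -0.212, 0]
    - [-0.033, -0.23, 0]
    - [-0.0335, -0.238, 0.004]
    - [-0.0335, -0.239, 0.004]
    - [-0.0335, -0.239, 0.004]
    - [-0.0335, -0.239, 0.004]
  delta_rot:
    - [0, 0, -5]
    - [0, 0, -15]
    - [0, 0, -25]
    - [0, 0, -35]
    - [0, 0, -45]
    - [0, 0, -55]
    - [0, 0, -65]
    - [0, 0, -75]
    - [0, 0, -85]
    - [0, 0, -95]
    - [0, 0, -101]
    - [0, 0, -101]
    - [0, 0, -101]

```text
time: 15.78
eef_pos: [0.6729, -0.1301, 0.0974]
tcp_rot: [0.995, 0.095, -0.001, -0.0]
contact_force: [-0.7, 0.2, -0.0]
opening: 0.345
```

```bash
python3 go.py D .0155
```

```text
t 15.775 eef [ 0.6729 -0.1301  0.0974] open 0.345
lin mm [ 1.2  0.7 81.9] rot deg [-0.06  0.11 -0.1 ]
```

Emit:
step_arm:
  gripper: [1, 1, 1, 1, 1, 1, 1, 1, 1, 1, 1, 1, 1, -1, -1, -1, -1, -1, -1, -1]
  linear:
    - [0.001, 0.001, 0.015]
    - [0.001, 0.001, 0.035]
    - [0.001, 0.001, 0.055]
    - [0.001, 0.001, 0.065]
    - [0.001, 0.001, 0.072]
    - [0.001, 0.001, 0.076]
    - [0.001, 0.001, 0.078]
    - [0.001, 0.001, 0.08]
    - [0.001, 0.001, 0.081]
    - [0.001, 0.001, 0.082]
    - [0.001, 0.001, 0.082]
    - [0.001, 0.001, 0.082]
    - [0.001, 0.001, 0.082]
    - [0.001, 0.001, 0.082]
    - [0.001, 0.001, 0.082]
    - [0.001, 0.001, 0.082]
    - [0.001, 0.001, 0.072]
    - [0.001, 0.001, 0.04]
    - [0.001, 0.001, 0]
    - [0.001, 0.001, -0.03]
  delta_rot:
    - [0, 0, 0]
    - [0, 0, 0]
    - [0, 0, 0]
    - [0, 0, 0]
    - [0, 0, 0]
    - [0, 0, 0]
    - [0, 0, 0]
    - [0, 0, 0]
    - [0, 0, 0]
    - [0, 0, 0]
    - [0, 0, 0]
    - [0, 0, 0]
    - [0, 0, 0]
    - [0, 0, 0]
    - [0, 0, 0]
    - [0, 0, 0]
    - [0, 0, 0]
    - [0, 0, 0]
    - [0, 0, 0]
    - [0, 0, 0]

```text
time: 18.27
eef_pos: [0.6756, -0.1313, 0.1319]
tcp_rot: [0.995, 0.096, 0.001, 0.001]
contact_force: [1.8, 0.1, 0.4]
opening: 0.999
```

```bash
python3 go.py b62 .12
```

```text
t 18.275 eef [ 0.6756 -0.1313  0.1319] open 0.999
lin mm [-165.8 -297.7   11. ] rot deg [ 0.08 -0.15 -0.01]
```

Emit:
step_arm:
  gripper: [-1, -1, -1, -1, -1, -1, -1, -1, -1, -1, -1]
  linear:
    - [-0.008, -0.015, 0]
    - [-0.028, -0.05, 0]
    - [-0.05, -0.09, 0]
    - [-0.072, -0.13, 0]
    - [-0.095, -0.17, 0]
    - [-0.117, -0.21, 0]
    - [-0.14, -0.25, 0]
    - [-0.155, -0.278, 0]
    - [-0.163, -0.293, 0]
    - [-0.165, -0.298, 0.008]
    - [-0.165, -0.298, 0.008]
  delta_rot:
    - [0, 0, 0]
    - [0, 0, 0]
    - [0, 0, 0]
    - [0, 0, 0]
    - [0, 0, 0]
    - [0, 0, 0]
    - [0, 0, 0]
    - [0, 0, 0]
    - [0, 0, 0]
    - [0, 0, 0]
    - [0, 0, 0]

```text
time: 19.65
eef_pos: [0.4555, 0.1297, 0.1196]
tcp_rot: [0.995, 0.096, -0.001, 0.0]
contact_force: [-0.5, 0.2, -1.0]
opening: 1.002
```

```bash
python3 go.py b62 .001
```

```text
t 19.65 eef [0.4555 0.1297 0.1196] open 1.002
lin mm [  0.8   0.6 118.6] rot deg [-0.    0.11 -0.01]
```

Emit:
step_arm:
  gripper: [-1, -1, -1, -1, -1, -1, -1, -1, 1, 1, 1, 1, 1, 1, 1]
  linear:
    - [0.001, 0, 0.03]
    - [0.001, 0, 0.06]
    - [0.001, 0, 0.085]
    - [0.001, 0, 0.102]
    - [0.001, 0, 0.112]
    - [0.001, 0, 0.118]
    - [0.001, 0, 0.118]
    - [0.001, 0, 0.118]
    - [0.001, 0, 0.118]
    - [0.001, 0, 0.118]
    - [0.001, 0, 0.118]
    - [0.001, 0, 0.118]
    - [0.001, 0, 0.118]
    - [0.001, 0, 0.118]
    - [0.001, 0, 0.118]
  delta_rot:
    - [0, 0, 0]
    - [0, 0, 0]
    - [0, 0, 0]
    - [0, 0, 0]
    - [0, 0, 0]
    - [0, 0, 0]
    - [0, 0, 0]
    - [0, 0, 0]
    - [0, 0, 0]
    - [0, 0, 0]
    - [0, 0, 0]
    - [0, 0, 0]
    - [0, 0, 0]
    - [0, 0, 0]
    - [0, 0, 0]
  grip_force: 60

```text
time: 21.52
eef_pos: [0.4576, 0.1302, 0.0038]
tcp_rot: [0.995, 0.096, 0.0, 0.0]
contact_force: [-1.8, -0.3, 5.2]
opening: 0.705
```

Emit:
step_arm:
  gripper: [1, 1, 1, 1, 1, 1, 1]
  linear:
    - [0, 0, -0.005]
    - [0, 0, -0.015]
    - [0, 0, -0.03]
    - [0, 0, -0.055]
    - [0, 0, -0.09]
    - [0, 0, -0.1]
    - [0, 0, -0.1]
  delta_rot:
    - [0, 0, 0]
    - [0, 0, 0]
    - [0, 0, 0]
    - [0, 0, 0]
    - [0, 0, 0]
    - [0, 0, 0]
    - [0, 0, 0]

```text
time: 22.4
eef_pos: [0.4573, 0.1302, 0.1035]
tcp_rot: [0.995, 0.096, 0.001, 0.0]
contact_force: [-1.1, 0.0, -4.4]
opening: 0.702
```

```bash
python3 go.py A .10
```

```text
t 22.4 eef [0.4573 0.1302 0.1035] open 0.702
lin mm [163.1  42.4   3.8] rot deg [ 0.01 -0.11 -0.01]
```

Emit:
step_arm:
  gripper: [1, 1, 1, 1, 1, 1, 1, 1, 1, 1]
  linear:
    - [0.008, 0.002, 0]
    - [0.025, 0.006, 0]
    - [0.05, 0.013, 0]
    - [0.08, 0.021, 0]
    - [0.11, 0.029, 0]
    - [0.138, 0.036, 0]
    - [0.155, 0.04, 0]
    - [0.163, 0.0425, 0.003]
    - [0.163, 0.0425, 0.003]
    - [0.163, 0.0425, 0.003]
  delta_rot:
    - [0, 0, 0]
    - [0, 0, 0]
    - [0, 0, 0]
    - [0, 0, 0]
    - [0, 0, 0]
    - [0, 0, 0]
    - [0, 0, 0]
    - [0, 0, 0]
    - [0, 0, 0]
    - [0, 0, 0]

```text
time: 23.65
eef_pos: [0.624, 0.1196, 0.0989]
tcp_rot: [0.995, 0.096, -0.001, -0.0]
contact_force: [-0.1, 0.2, -3.0]
opening: 0.699
```

```bash
python3 go.py A .016
```

```text
t 23.65 eef [0.624  0.1196 0.0989] open 0.699
lin mm [ 1.6  0.2 82.9] rot deg [-0.02  0.12  0.  ]
```

Emit:
step_arm:
  gripper: [1, 1, 1, 1, 1, 1, 1, 1, 1, 1, 1, 1]
  linear:
    - [0.001, 0, 0.015]
    - [0.001, 0, 0.035]
    - [0.001, 0, 0.055]
    - [0.001, 0, 0.065]
    - [0.001, 0, 0.072]
    - [0.001, 0, 0.076]
    - [0.001, 0, 0.078]
    - [0.001, 0, 0.08]
    - [0.001, 0, 0.081]
    - [0.001, 0, 0.082]
    - [0.001, 0, 0.082]
    - [0.001, 0, 0.082]
  delta_rot:
    - [0, 0, 0]
    - [0, 0, 0]
    - [0, 0, 0]
    - [0, 0, 0]
    - [0, 0, 0]
    - [0, 0, 0]
    - [0, 0, 0]
    - [0, 0, 0]
    - [0, 0, 0]
    - [0, 0, 0]
    - [0, 0, 0]
    - [0, 0, 0]

```text
time: 25.15
eef_pos: [0.6261, 0.1197, 0.0179]
tcp_rot: [0.995, 0.096, 0.0, 0.0]
contact_force: [-0.4, 0.7, -3.5]
opening: 0.703
```

Emit:
step_arm:
  gripper: [1, 1, 1, 1]
  linear:
    - [0, 0, 0.001]
    - [0, 0, 0.002]
    - [0, 0, 0.002]
    - [0, 0, 0.002]
  delta_rot:
    - [0, 0, 0]
    - [0, 0, 0]
    - [0, 0, 0]
    - [0, 0, 0]

```text
time: 25.65
eef_pos: [0.6263, 0.1197, 0.0169]
tcp_rot: [0.995, 0.096, 0.0, 0.0]
contact_force: [-4.8, -0.5, 5.5]
opening: 0.703
```

Contact with the pad: the vertical force rose to +5.5 N. Releasing and going up.

Emit:
step_arm:
  gripper: [-1, -1, -1, -1, -1, -1, -1, -1, -1]
  linear:
    - [0, 0, 0]
    - [0, 0, 0]
    - [0, 0, 0]
    - [0, 0, -0.01]
    - [0, 0, -0.04]
    - [0, 0, -0.08]
    - [0, 0, -0.13]
    - [0, 0, -0.18]
    - [0, 0, -0.2]
  delta_rot:
    - [0, 0, 0]
    - [0, 0, 0]
    - [0, 0, 0]
    - [0, 0, 0]
    - [0, 0, 0]
    - [0, 0, 0]
    - [0, 0, 0]
    - [0, 0, 0]
    - [0, 0, 0]

```text
time: 26.78
eef_pos: [0.6279, 0.1198, 0.2209]
tcp_rot: [0.995, 0.096, 0.004, 0.0]
contact_force: [-0.2, 0.2, -0.7]
opening: 1.0
```

```bash
python3 go.py b42 .20
```

```text
t 26.775 eef [0.6279 0.1198 0.2209] open 1.0
lin mm [ -47.3 -319.7   20.2] rot deg [ 0.07 -0.44 -0.  ]
```

Emit:
step_arm:
  gripper: [-1, -1, -1, -1, -1, -1, -1, -1, -1, -1, -1, -1]
  linear:
    - [-0.002, -0.015, 0]
    - [-0.007, -0.045, 0]
    - [-0.013, -0.085, 0]
    - [-0.019, -0.13, 0]
    - [-0.025, -0.175, 0]
    - [-0.032, -0.22, 0]
    - [-0.038, -0.26, 0]
    - [-0.043, -0.295, 0]
    - [-0.046, -0.315, 0.02]
    - [-0.046, -0.32, 0.05]
    - [-0.046, -0.32, 0.09]
    - [-0.046, -0.32, 0.09]
  delta_rot:
    - [0, 0, 0]
    - [0, 0, 0]
    - [0, 0, 0]
    - [0, 0, 0]
    - [0, 0, 0]
    - [0, 0, 0]
    - [0, 0, 0]
    - [0, 0, 0]
    - [0, 0, 0]
    - [0, 0, 0]
    - [0, 0, 0]
    - [0, 0, 0]

```text
time: 28.28
eef_pos: [0.5157, 0.4226, 0.1179]
tcp_rot: [0.995, 0.096, -0.006, 0.003]
contact_force: [-0.2, 0.2, -0.3]
opening: 1.001
```

```bash
python3 go.py b42 .002
```

```text
t 28.275 eef [0.5157 0.4226 0.1179] open 1.001
lin mm [  6.7  -1.6 115.8] rot deg [ 0.28  0.76 -0.01]
```

Emit:
step_arm:
  gripper: [-1, -1, -1]
  linear:
    - [0, 0, 0]
    - [0, 0, 0]
    - [0, 0, 0]
  delta_rot:
    - [0, 0, 0]
    - [0, 0, 0]
    - [0, 0, 0]

```text
time: 28.65
eef_pos: [0.5208, 0.4255, 0.1278]
tcp_rot: [0.995, 0.096, 0.001, -0.001]
contact_force: [0.5, 0.9, 0.1]
opening: 0.999
```

```bash
python3 go.py b42 .002
```

```text
t 28.65 eef [0.5208 0.4255 0.1278] open 0.999
lin mm [ -0.7   0.9 125.8] rot deg [-0.06 -0.17 -0.02]
```

Emit:
step_arm:
  gripper: [-1, -1, -1, -1, -1, -1, -1, -1, 1, 1, 1, 1, 1, 1, 1, 1]
  linear:
    - [0, 0.001, 0.03]
    - [0, 0.001, 0.06]
    - [0, 0.001, 0.085]
    - [0, 0.001, 0.105]
    - [0, 0.001, 0.118]
    - [0, 0.001, 0.124]
    - [0, 0.001, 0.125]
    - [0, 0.001, 0.125]
    - [0, 0.001, 0.125]
    - [0, 0.001, 0.125]
    - [0, 0.001, 0.125]
    - [0, 0.001, 0.125]
    - [0, 0.001, 0.125]
    - [0, 0.001, 0.125]
    - [0, 0.001, 0.125]
    - [0, 0.001, 0.125]
  delta_rot:
    - [0, 0, 0]
    - [0, 0, 0]
    - [0, 0, 0]
    - [0, 0, 0]
    - [0, 0, 0]
    - [0, 0, 0]
    - [0, 0, 0]
    - [0, 0, 0]
    - [0, 0, 0]
    - [0, 0, 0]
    - [0, 0, 0]
    - [0, 0, 0]
    - [0, 0, 0]
    - [0, 0, 0]
    - [0, 0, 0]
    - [0, 0, 0]

```text
time: 30.65
eef_pos: [0.5207, 0.4245, 0.0017]
tcp_rot: [0.995, 0.096, 0.001, -0.0]
contact_force: [0.0, -1.2, 5.2]
opening: 0.465
```

Emit:
step_arm:
  gripper: [1, 1, 1, 1, 1, 1, 1, 1]
  linear:
    - [0, 0, -0.005]
    - [0, 0, -0.015]
    - [0, 0, -0.03]
    - [0, 0, -0.06]
    - [0, 0, -0.1]
    - [0, 0, -0.15]
    - [0, 0, -0.2]
    - [0, 0, -0.22]
  delta_rot:
    - [0, 0, 0]
    - [0, 0, 0]
    - [0, 0, 0]
    - [0, 0, 0]
    - [0, 0, 0]
    - [0, 0, 0]
    - [0, 0, 0]
    - [0, 0, 0]

```text
time: 31.65
eef_pos: [0.5215, 0.425, 0.2263]
tcp_rot: [0.995, 0.096, 0.004, -0.002]
contact_force: [-0.4, 0.4, -2.0]
opening: 0.469
```

```bash
python3 go.py C .22
```

```text
t 31.65 eef [0.5215 0.425  0.2263] open 0.469
lin mm [ 43.7 489.4   5.3] rot deg [-0.15 -0.42 -0.  ]
```

Emit:
step_arm:
  gripper: [1, 1, 1, 1, 1, 1, 1, 1, 1, 1, 1, 1, 1, 1, 1, 1, 1, 1]
  linear:
    - [0.001, 0.012, 0]
    - [0.003, 0.04, 0]
    - [0.007, 0.08, 0]
    - [0.011, 0.12, 0]
    - [0.014, 0.16, 0]
    - [0.018, 0.2, 0]
    - [0.021, 0.24, 0]
    - [0.025, 0.28, 0]
    - [0.029, 0.32, 0]
    - [0.032, 0.36, 0]
    - [0.036, 0.4, 0.01]
    - [0.039, 0.44, 0.02]
    - [0.042, 0.47, 0.04]
    - [0.044, 0.489, 0.07]
    - [0.044, 0.489, 0.1]
    - [0.044, 0.489, 0.12]
    - [0.044, 0.489, 0.12]
    - [0.044, 0.489, 0.12]
  delta_rot:
    - [0, 0, 0]
    - [0, 0, 0]
    - [0, 0, 0]
    - [0, 0, 0]
    - [0, 0, 0]
    - [0, 0, 0]
    - [0, 0, 0]
    - [0, 0, 0]
    - [0, 0, 0]
    - [0, 0, 0]
    - [0, 0, 0]
    - [0, 0, 0]
    - [0, 0, 0]
    - [0, 0, 0]
    - [0, 0, 0]
    - [0, 0, 0]
    - [0, 0, 0]
    - [0, 0, 0]

```text
time: 33.9
eef_pos: [0.657, -0.0475, 0.1015]
tcp_rot: [0.995, 0.096, 0.0, 0.0]
contact_force: [-0.1, -0.1, -0.9]
opening: 0.465
```

Emit:
step_arm:
  gripper: [1, 1, 1]
  linear:
    - [0, 0, 0]
    - [0, 0, 0]
    - [0, 0, 0]
  delta_rot:
    - [0, 0, 0]
    - [0, 0, 0]
    - [0, 0, 0]

```text
time: 34.28
eef_pos: [0.6569, -0.0475, 0.1016]
tcp_rot: [0.995, 0.096, 0.001, 0.0]
contact_force: [-0.1, 0.9, -2.4]
opening: 0.464
```

```bash
python3 go.py C .0155
```

```text
t 34.275 eef [ 0.6569 -0.0475  0.1016] open 0.464
lin mm [ 0.9 -0.3 86.1] rot deg [ 0.03 -0.06  0.01]
```

Emit:
step_arm:
  gripper: [1, 1, 1, 1, 1, 1, 1, 1, 1, 1, 1, 1]
  linear:
    - [0.001, 0, 0.015]
    - [0.001, 0, 0.035]
    - [0.001, 0, 0.055]
    - [0.001, 0, 0.068]
    - [0.001, 0, 0.075]
    - [0.001, 0, 0.079]
    - [0.001, 0, 0.081]
    - [0.001, 0, 0.083]
    - [0.001, 0, 0.084]
    - [0.001, 0, 0.085]
    - [0.001, 0, 0.086]
    - [0.001, 0, 0.086]
  delta_rot:
    - [0, 0, 0]
    - [0, 0, 0]
    - [0, 0, 0]
    - [0, 0, 0]
    - [0, 0, 0]
    - [0, 0, 0]
    - [0, 0, 0]
    - [0, 0, 0]
    - [0, 0, 0]
    - [0, 0, 0]
    - [0, 0, 0]
    - [0, 0, 0]

```text
time: 35.78
eef_pos: [0.6575, -0.0473, 0.0148]
tcp_rot: [0.995, 0.096, 0.0, 0.0]
contact_force: [0.1, -0.5, -1.0]
opening: 0.465
```

Emit:
step_arm:
  gripper: [1, 1, 1, -1, -1, -1, -1, -1, -1, -1, -1, -1, -1, -1, -1, -1]
  linear:
    - [0, 0, 0.001]
    - [0, 0, 0.001]
    - [0, 0, 0.001]
    - [0, 0, 0.001]
    - [0, 0, 0.001]
    - [0, 0, 0.001]
    - [0, 0, -0.01]
    - [0, 0, -0.04]
    - [0, 0, -0.08]
    - [0, 0, -0.12]
    - [-0.04, 0.03, -0.15]
    - [-0.08, 0.07, -0.17]
    - [-0.12, 0.11, -0.18]
    - [-0.15, 0.16, -0.18]
    - [-0.15, 0.21, -0.18]
    - [-0.15, 0.25, -0.18]
  delta_rot:
    - [0, 0, 0]
    - [0, 0, 0]
    - [0, 0, 0]
    - [0, 0, 0]
    - [0, 0, 0]
    - [0, 0, 0]
    - [0, 0, 0]
    - [0, 0, 0]
    - [0, 0, 0]
    - [0, 0, 0]
    - [0, 0, 0]
    - [0, 0, 0]
    - [0, 0, 0]
    - [0, 0, 0]
    - [0, 0, 0]
    - [0, 0, 0]

```text
time: 37.78
eef_pos: [0.5578, -0.3236, 0.1962]
tcp_rot: [0.995, 0.095, 0.001, 0.001]
contact_force: [-0.1, 0.4, -0.2]
opening: 0.999
```

Run:
```python
from h import *
P=[(.6255,.1197),(.6417,.0363),(.6578,-.0471),(.674,-.1305)];H=[.0384,.0352,.032,.0289]
a=[]
for n in("top","scene"):
    d=ctrl.read_camera(n)
    r=[ortho(d,p,h,.04,.4) for p,h in zip(P,H)]
    for im in r: cv2.drawMarker(im,(100,100),(255,0,0),0,10,1)
    a.append(np.hstack(r))
cv2.imwrite("pics/fin.png",np.vstack(a)[:,:,::-1])
print(ctrl.get_state()["eef_pos"])
```

```text
[ 0.55798073 -0.32542394  0.19587598]
```

View pics/fin.png

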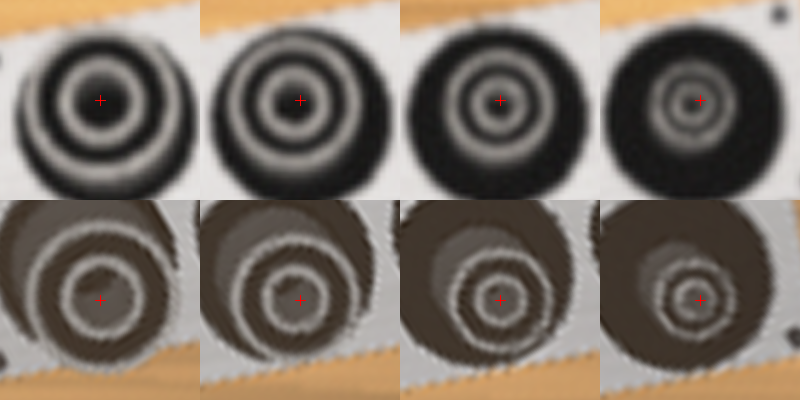

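All four bearings lie flat on their pads in the right order, 62 to 32 mm from left to right. Their bores are within about 3 mm of the pad-centre markers in both cameras, and the arm is clear. Handing in.

```bash
python3 -c "
from plant import ctrl
s=ctrl.get_state();print(s['time'],s['contact_force'],abs(s['dq']).max());print(ctrl.sign_off())"
```

```text
37.875 [ 0.30482902  0.00295704 -0.89257128] 0.05524080695200715
the job is handed in; nothing more can be done
None
```

I placed the 62, 52, 42 and 32 mm steel bearings on the four pads, largest next to the shaft fixture (+y end) and smallest farthest from it. I handed the job in at about 38 s of the 109 s; sign-off gives no verdict.

- **Position:** in the last images from both cameras, every bearing lies flat with its centre within about 3 mm of its pad's centre, against the 12 mm allowed. The calibration is only good to about 2 mm, and the two cameras differed by up to that much.
- **Release:** the arm was clear and the gripper open. The 62 mm bearing was let go after the wrist force showed contact with its pad. The other three gave no clear force signal, so I lowered them by height to within about 1 mm of their pads.
- **Slip:** the first row of the first move was entered in mm instead of m. The per-row limit capped it, and the arm reached the intended pose without touching anything.

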